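# Hang the racing wheel on its spring-catch J-hook

## Task

Lift the small racing wheel out of its cradle by the rim and hang it, by the top of the rim, in the J-hook on the steel stand. Keep hold and press the rim gently down past the hook's spring catch until you feel it come to rest on the bottom of the hook, then let go. Never lean hard on the hook, and leave everything else where it is.

Things in the scene. Friction and masses are not known exactly. Their poses are not given: they have to be found in the camera images.
- wheel: Handheld racing wheel, rim 200 mm outside, round tube 24 mm thick (centre line 87 mm from the centre). Pod and spokes fill only the lower half: it is open from 10 mm below the centre up to the rim (inner radius 75 mm). Origin: rim centre; z to the rim's top (yellow mark), y its axis. About 0.45 kg, balance 10 mm below the centre. Starts standing in the cradle, leaning up to 0.07 rad about x.
- cradle: Black plastic cradle fixed in the pull-out tray, foot 190 x 70 mm. Two saddles carry the rim from below; beside them four cheeks, 85 mm above the foot, leave the rim 1.5 mm on each side. Origin: centre of the underside; x along the slot, as the standing wheel's x; z up. The wheel's centre is 112 mm above the origin; it lifts straight up and out.
- stand: Heavy fixed steel stand: base 150 mm across, 20 mm square post. Origin: centre of the underside; z up. A J-hook 24 mm wide (along x) is clamped to the post and points to the stand's own -y; the wheel hangs from it in the stand's x-z plane. The hook's flat bottom lies 242 to 270 mm above the origin: the clamp is set differently each time and its height is not reported, so look or feel for it.
- throat_foot (a point): Point at shelf height straight under the middle of the seated rim, 31.5 mm from the stand's origin along its -y; axes as the stand. Along -y from that origin: back plate's face 18 mm, lip's inner face 48, outer end 64. Above the hook's bottom: roller axis 27 mm, lip 37, back plate 36, then bent back to the post up to 50; underside 6 below. The seated rim's middle is 12 mm above the bottom.
- post_top (a point): Top of the stand's square post, 318 mm above the shelf. Pressing: a load of 8 to 15 N, more than the wheel's weight of 3.5 to 5.6 N, forces the rim past the catch; once its middle is 15 mm above its final place the catch pulls it down instead, then it meets the rigid bottom, which takes 20 N at most in all. A rim held weakly turns in the fingers.
- catch (a joint): Spring roller catch on the hook's lip, a white roller 12 mm thick. 0: roller out, its nose 10 mm inside the lip, leaving 20 mm to the back plate; grows to 0.009 m as it is pressed outwards into the lip. 8 N to start it, 1.5 N more per mm. The 24 mm rim presses it in 4 to 7 mm as it goes by (least when it slides down the back plate); then it springs back out over the rim.
- controller: Grey game controller, about 150 x 80 x 40 mm, lying on the tray; origin at the centre of its underside. Leave alone.
- dish: Round stainless steel dish, 90 mm across, 22 mm high, on the tray; origin at the centre of its underside. Leave alone.
- headset_stand: Black plastic headset stand, 225 mm high, base 90 mm across, on the tray; origin at the centre of its underside. Leave alone.
- box: Cork-topped wooden box, 70 x 70 x 50 mm, on the shelf; origin at the centre of its underside. Leave alone.

How it is judged:
By the outcome, as a careful person would: the job done as asked, in the order asked, and still so for the second after the job is handed in, with the robot touching nothing.
It also fails if it takes over 69 s, if anything falls off the work surface, if the arm or the gripper's body presses on something with over 40 N, if the wrist force passes 120 N, or if a joint passes its speed limit or range.

## Robot

A 7-joint arm with a two-finger parallel gripper is mounted at the origin on the work surface. World frame = base frame: x ahead of the robot, y to its left, z up, the work surface at z = 0. Lengths are in m, angles in rad, forces in N, time in s.
With the tool pointing down it reaches from about 0.4 to 0.75 m from the base axis. Payload 19.5 kg.
Tool frame: the origin (TCP) lies at the very end of the fingers, on their centre line; the grasp point (between the pads) lies arm.grip_depth behind it (arm.grip_depth is the distance from the TCP to the grasp point, in m); z points along the fingers, y is the line along which they close (so a half turn about z gives the same grasp; the last joint's range is limited). The gripper opens to 85 mm and grips with 20 to 120 N. Pads are 22 mm wide; open, the fingers measure 114 mm over their backs; the gripper's body (76 mm by 85 mm) begins 54 mm behind the grasp point. The pads swing forward as they close: fully open they stand 13 mm farther back than shut.
Start: joints at [1.252, 0.707, -0.028, 1.485, 0.022, 0.951, -0.075], TCP at [0.157, -0.553, 0.231] pointing down, gripper open.
Joint ranges: [-2.71, 2.71], [-0.32, 2.16], [-1.57, 1.52], [0, 2.45], [-1.46, 4.6], [0, 2.02], [-2.83, 2.83]. Speed limits (rad/s): [1.89, 1.89, 2.57, 2.57, 3.01, 3.01, 3.01].

## Interface

Orientations are given as a rotation vector (axis times angle).
In Python, from plant import arm gives the robot as it stands.
- The arm moves only by the tool send_rows, never from a script. Its argument "targets" is text: rows parted by semicolons, each of 4 numbers parted by spaces: the shift along the tool's x, y, z normalised to -1 to 1, where 1 is 30 mm, then the turn about the tool's z normalised to -1 to 1, where 1 is 0.1 rad. A call has 1 to 8 rows; each row shifts and turns the commanded pose from where the row before left it, along the tool's axes as they then stand; what a row does not reach is not made up. A row lasts 1/12 s, in which the tool goes at most 41.7 mm and 7.16 degrees, less where a joint would pass 70% of its speed; a pose out of reach is approached as far as the arm can. A call with a number of a shift or a turn outside -1 to 1 is refused whole. A call with a gripper value outside its range is refused whole. "grip" is the opening, from 0 (shut) to 1 (fully open), set as the call begins (left out, the last holds). The fingers move at their own pace and stop on an object; "newtons" is the grip in N (left out, the last holds). Time passes only in rows, so rows that do not move let the fingers close. It gives the time, the measured TCP pose, the force, the opening and the grip force at its end, in the units of the state.
- arm.get_obs(): the state, without advancing time (a new reading comes with each control period).
- arm.grab_frame(name): name is "side" or "top" or "wrist"; returns (picture, depth): 480x640x3 uint8, blue, green, red; 480x640 float32, m along the optical axis (not along the pixel's ray), 0 where there is no reading.
- arm.calibration(name): a dict with "intrinsics" (3x3 intrinsics, pixels), "k1" (the pictures are not rectified: a ray, as slopes to the right and down, at radius r is drawn at 1 + k1 r^2 times it, then the intrinsics apply), "rvec" (rotation vector, rad) and "tvec" (3), from world to camera coordinates, as OpenCV has them. Camera axes: x right, y down, z forward; pixel columns grow to the right and rows downward; lengths in m; the calibration is good to about 2 mm. A picture is of the moment at which its call begins: read the wrist's pose just before it. calibration takes no time and is no camera call; for the wrist camera it gives the pose at the moment of the call.
- arm.close_job(): hands the job in; it is judged then, once.
Trained networks look in the newest picture that a camera, given by its name, has taken for a name from the list of things; names that differ only in an ending like _2 or _b are one class to them, and where a whole thing is asked for, a point or a joint stands for the part that bears it (a point fixed in the world has none). Each returns a list of dicts, best first, with "confidence" (0 to 1); they miss things now and then, are a little off and sometimes report something else, mostly with a low value. They report only what shows in the picture. A call takes as long as a camera call.
- arm.look_for(camera, name): "point" ([x, y, z] in m, in world coordinates, good to about 4 mm: the middle of the surface that is visible of it).
- arm.spot_point(camera, name): "point" ([x, y, z] in m, in world coordinates, good to about 4 mm: a listed point, or the origin of a listed thing).
The state is a dict: "time_s": time; "q": joint angles; "joint_vel": joint speeds; "joint_torque": joint torques, N m; "position": TCP position; "tcp_rot": TCP orientation; "contact_force": force on the tool from outside, world axes, zero at the start; "moment": the same for the moment, N m; "gripper_width": finger opening in m; "grasp_force": force on a finger pad.
Only numpy, scipy, OpenCV 4.12 (cv2) and the standard library are available. Lean on these libraries where they do the work, as an engineer would, in place of code of your own. Each camera call takes 0.05 s, during which the arm holds its last target. There are 200 camera calls.

## Working session

There is one attempt and no reset: what is moved stays moved. The work goes in short steps, Python scripts to look and compute and a tool call to move; the robot and the scene stay as the last step left them, time stands still between calls to the robot, and variables do not carry over. Pictures are saved under pics/ and viewed, at most 10 in all, crops included, and the job is handed in when it is done.

Besides the shell and the picture viewer there is one more tool, called after "Emit:" as a command line: name --argument value ..., lists and objects as JSON in quotes. send_rows: Moves the arm, as the interface text tells. Scaled input: -1 to 1 covers 30 mm each way for a shift and 0.1 rad each way for a turn. Its arguments: {"type":"object","properties":{"targets":{"type":"string"},"grip":{"type":"number"},"newtons":{"type":"number"}},"required":["targets"]}

```bash
mkdir -p pics; ls; cat > h.py <<'E'
import numpy as np, cv2
from scipy.spatial.transform import Rotation as R
from plant import arm
def cloud(cam):
    c=arm.calibration(cam); im,d=arm.grab_frame(cam)
    K=np.array(c["intrinsics"]);k1=c["k1"]
    v,u=np.mgrid[0:480,0:640].astype(float)
    xd=np.stack([(u-K[0,2])/K[0,0],(v-K[1,2])/K[1,1]],-1)
    x=xd.copy()
    for _ in range(8): x=xd/(1+k1*(x**2).sum(-1,keepdims=True))
    P=np.concatenate([x*d[...,None],d[...,None]],-1)
    Rm=R.from_rotvec(np.ravel(c["rvec"])).as_matrix()
    W=(P-np.ravel(c["tvec"]))@Rm
    W[d==0]=np.nan
    return im,W
E
python3 - <<'E'
from h import *
o=arm.get_obs(); print(o["position"],o["tcp_rot"],o["gripper_width"],arm.grip_depth,o["time_s"])
print(R.from_rotvec(o["tcp_rot"]).as_matrix().round(3))
ims=[]
for c in ["side","top"]:
    im,W=cloud(c); ims.append(im); np.save(c+".npy",W)
    cv2.imwrite(f"pics/{c}.png",im)
    for n in ["wheel","cradle","stand","throat_foot","post_top","controller","dish","headset_stand","box"]:
        r=arm.spot_point(c,n)[:1]
        print(c,n,[(np.round(x["point"],3),round(x["confidence"],2)) for x in r])
print(arm.get_obs()["time_s"])
E
```

```text
pics
[ 0.15707524 -0.55286067  0.23083056] [-3.11048018e+00 -4.33317796e-01  3.12731783e-04] 0.08514190262512146 0.0187 0.0
[[ 0.962  0.273 -0.   ]
 [ 0.273 -0.962  0.001]
 [-0.    -0.001 -1.   ]]
side wheel []
side cradle [(array([ 0.566, -0.043,  0.023]), 0.56)]
side stand []
side throat_foot [(array([ 0.536,  0.172, -0.002]), 0.87)]
side post_top [(array([0.541, 0.203, 0.322]), 0.65)]
side controller [(array([ 0.627, -0.261,  0.017]), 0.65)]
side dish [(array([ 0.433, -0.256,  0.025]), 0.57)]
side headset_stand [(array([ 0.759, -0.278,  0.023]), 0.96)]
side box [(array([ 0.373,  0.16 , -0.   ]), 0.89)]
top wheel [(array([ 0.568, -0.041,  0.132]), 0.69)]
top cradle [(array([ 0.564, -0.042,  0.025]), 0.88)]
top stand [(array([ 0.536,  0.201, -0.003]), 0.68)]
top throat_foot [(array([0.534, 0.171, 0.004]), 0.7)]
top post_top [(array([0.538, 0.202, 0.32 ]), 0.81)]
top controller [(array([ 0.624, -0.262,  0.024]), 0.93)]
top dish [(array([0.536, 0.204, 0.321]), 0.65)]
top headset_stand [(array([ 0.751, -0.279,  0.023]), 0.68)]
top box [(array([0.537, 0.17 , 0.001]), 0.64)]
1.0
```

View pics/side.png

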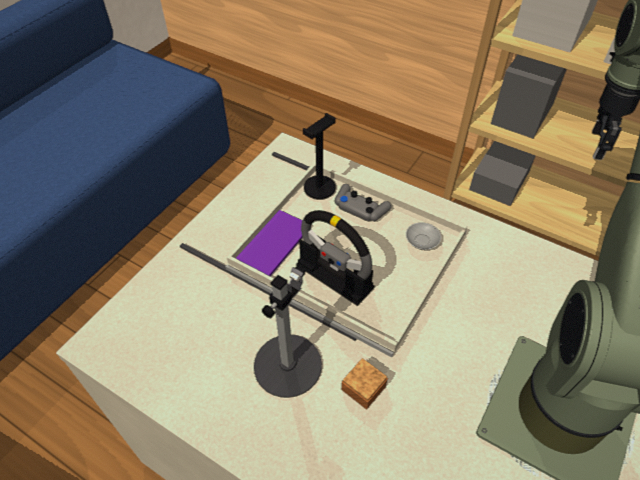

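View pics/top.png

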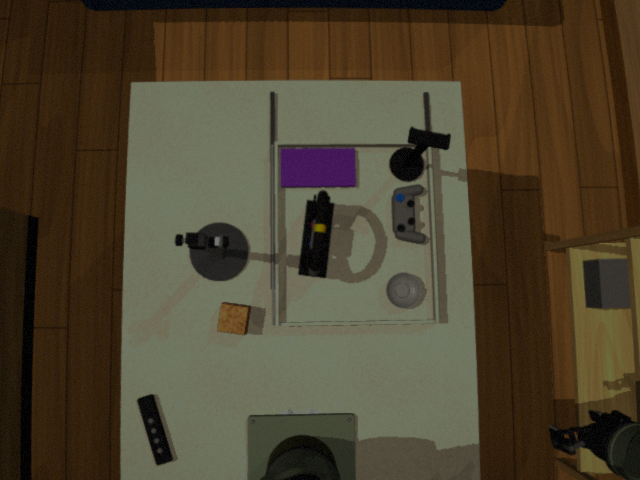

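The side view shows the wheel at (335,250), the stand at (287,330) and the hook at (285,290). In the top view the wheel is at (318,235), with the hook pointing from the post at (185,240) towards the wheel. Next I'll fit the wheel and hook from the depth clouds.

```bash
python3 - <<'E'
from h import *
from scipy.optimize import least_squares
S=np.load("side.npy").reshape(-1,3);T=np.load("top.npy").reshape(-1,3)
for nm,C in (("side",S),("top",T),("both",np.vstack([S,T]))):
    m=(abs(C[:,0]-.568)<.115)&(abs(C[:,1]+.042)<.05)&(C[:,2]>.165)&(C[:,2]<.26)
    P=C[m]
    def f(p):
        c=p[:3]; ya,ln=p[3:]
        n=R.from_euler("ZX",[ya,ln]).apply([0,1,0])
        d=P-c; h=d@n; r=np.linalg.norm(d-h[:,None]*n,axis=1)
        return np.hypot(h,r-.087)-.012
    s=least_squares(f,[.568,-.042,.137,0,0],loss="soft_l1",f_scale=.002)
    print(nm,len(P),s.x.round(4),"med|r|",np.median(abs(s.fun)).round(4))
for nm,C in (("side",S),("top",T)):
    m=(abs(C[:,0]-.537)<.08)&(C[:,1]>.1)&(C[:,1]<.27)&(C[:,2]>.2)
    P=C[m]; print(nm,len(P))
    for z0 in np.arange(.2,.34,.01):
        q=P[(P[:,2]>=z0)&(P[:,2]<z0+.01)]
        if len(q): print(round(z0,3),len(q),q.min(0).round(3),q.max(0).round(3))
E
python3 - <<'E'
import cv2
a=cv2.imread('pics/side.png')[255:355,230:350];b=cv2.imread('pics/top.png')[215:275,160:250]
a=cv2.resize(a,(480,400),interpolation=2);b=cv2.resize(b,(320,213),interpolation=2)
b=cv2.copyMakeBorder(b,0,187,0,0,0)
cv2.imwrite('pics/c.png',cv2.hconcat([a,b]))
E
```

```text
side 957 [ 0.5639 -0.043   0.136  -0.1347  0.0015] med|r| 0.0009
top 928 [ 0.5637 -0.0425  0.1374 -0.1303 -0.0026] med|r| 0.0007
both 1885 [ 0.5638 -0.0429  0.1368 -0.1328 -0.0016] med|r| 0.0009
side 1217
0.2 37 [0.525 0.198 0.2  ] [0.546 0.215 0.209]
0.21 39 [0.525 0.195 0.21 ] [0.545 0.215 0.22 ]
0.22 44 [0.525 0.194 0.22 ] [0.548 0.215 0.23 ]
0.23 37 [0.525 0.198 0.23 ] [0.546 0.215 0.24 ]
0.24 23 [0.522 0.155 0.24 ] [0.542 0.215 0.25 ]
0.25 110 [0.519 0.155 0.25 ] [0.551 0.247 0.26 ]
0.26 170 [0.519 0.155 0.26 ] [0.551 0.246 0.27 ]
0.27 251 [0.52  0.141 0.27 ] [0.552 0.246 0.28 ]
0.28 182 [0.52 0.14 0.28] [0.55 0.24 0.29]
0.29 110 [0.521 0.142 0.29 ] [0.545 0.215 0.3  ]
0.3 53 [0.524 0.19  0.3  ] [0.547 0.215 0.31 ]
0.31 149 [0.525 0.192 0.31 ] [0.548 0.216 0.32 ]
0.32 12 [0.527 0.198 0.32 ] [0.546 0.214 0.322]
top 702
0.2 1 [0.526 0.197 0.205] [0.526 0.197 0.205]
0.21 2 [0.525 0.197 0.212] [0.525 0.199 0.212]
0.25 108 [0.521 0.159 0.251] [0.546 0.189 0.26 ]
0.26 41 [0.519 0.162 0.26 ] [0.549 0.244 0.27 ]
0.27 138 [0.519 0.154 0.27 ] [0.551 0.248 0.28 ]
0.28 89 [0.521 0.14  0.28 ] [0.549 0.245 0.29 ]
0.29 129 [0.521 0.141 0.29 ] [0.547 0.212 0.3  ]
0.3 44 [0.523 0.188 0.3  ] [0.546 0.196 0.309]
0.31 102 [0.524 0.194 0.312] [0.546 0.217 0.32 ]
0.32 48 [0.525 0.193 0.32 ] [0.546 0.216 0.323]
```

View pics/c.png

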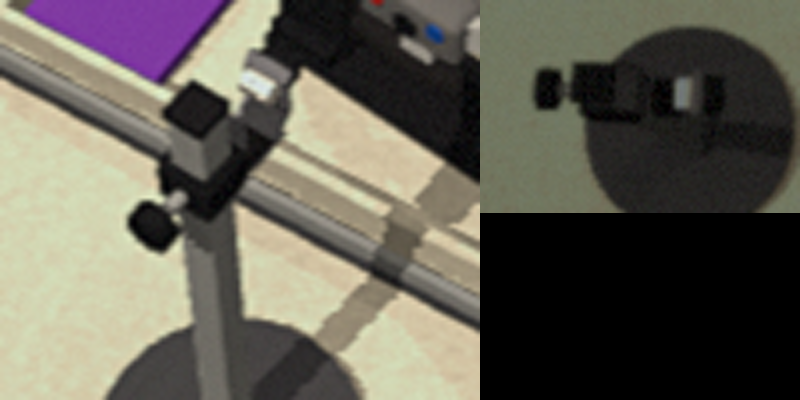

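The crop shows the hook, with its white roller at about (255,80), pointing towards the wheel. The black clamp is about 32 mm wide. Next: stand yaw and hook bottom height.

```bash
python3 - <<'E'
from h import *
T=np.load("top.npy").reshape(-1,3);S=np.load("side.npy").reshape(-1,3)
for nm,C in (("top",T),("side",S)):
    P=C[(abs(C[:,0]-.537)<.03)&(abs(C[:,1]-.205)<.03)&(C[:,2]>.314)]
    print(nm,"post",cv2.minAreaRect(P[:,:2].astype(np.float32)*1000),np.median(P[:,2]))
    H=C[(abs(C[:,0]-.535)<.03)&(C[:,1]>.13)&(C[:,1]<.186)&(C[:,2]>.235)]
    for y in np.arange(.134,.19,.004):
        q=H[(H[:,1]>=y)&(H[:,1]<y+.004)]
        if len(q): print(round(y,3),len(q),"x",q[:,0].min().round(4),q[:,0].max().round(4),"z",np.percentile(q[:,2],[0,25,50,75,100]).round(4))
im=cv2.imread("pics/top.png")
E
```

```text
top post ((535.7919311523438, 205.0484619140625), (23.234050750732422, 21.227012634277344), 89.42865753173828) 0.3193316877139954
0.138 18 x 0.5238 0.5414 z [0.2801 0.2832 0.289  0.2898 0.2936]
0.142 23 x 0.522 0.5412 z [0.2815 0.2898 0.2909 0.2914 0.2933]
0.146 22 x 0.5221 0.5414 z [0.286  0.2899 0.2913 0.2928 0.2939]
0.15 25 x 0.5213 0.543 z [0.2758 0.2929 0.2942 0.2951 0.2975]
0.154 24 x 0.5205 0.5431 z [0.2836 0.2889 0.2912 0.2925 0.2937]
0.158 21 x 0.5211 0.5446 z [0.2508 0.2873 0.2901 0.2911 0.2929]
0.162 20 x 0.5212 0.5448 z [0.2541 0.2796 0.2881 0.2892 0.291 ]
0.166 9 x 0.5212 0.5272 z [0.2518 0.2559 0.2566 0.257  0.2603]
0.17 15 x 0.5232 0.5457 z [0.2527 0.2556 0.2564 0.2571 0.2599]
0.174 23 x 0.5231 0.5459 z [0.2518 0.2557 0.2563 0.2576 0.2592]
0.178 25 x 0.5232 0.5458 z [0.2528 0.2567 0.2569 0.2587 0.2612]
0.182 23 x 0.5234 0.546 z [0.2515 0.255  0.2562 0.2577 0.2923]
side post ((536.094970703125, 203.81930541992188), (23.515705108642578, 22.6940975189209), 86.63658142089844) 0.3179450042971359
0.138 8 x 0.5231 0.5392 z [0.2794 0.2883 0.2887 0.2891 0.2909]
0.142 21 x 0.5218 0.5408 z [0.2786 0.288  0.2892 0.2901 0.2936]
0.146 20 x 0.5217 0.5443 z [0.2774 0.2885 0.2901 0.2914 0.293 ]
0.15 33 x 0.5215 0.5463 z [0.2849 0.2893 0.291  0.2926 0.294 ]
0.154 66 x 0.5197 0.5467 z [0.2498 0.2662 0.2828 0.2882 0.2935]
0.158 60 x 0.5209 0.5448 z [0.2496 0.2612 0.2643 0.2849 0.2907]
0.162 61 x 0.5213 0.5451 z [0.2526 0.2585 0.2607 0.2857 0.2913]
0.166 26 x 0.5212 0.5378 z [0.2517 0.2552 0.257  0.2772 0.2873]
0.17 13 x 0.5224 0.5342 z [0.2523 0.254  0.2552 0.2562 0.2602]
0.174 12 x 0.5208 0.5308 z [0.2498 0.2536 0.2558 0.2574 0.2581]
0.178 8 x 0.5229 0.5288 z [0.2494 0.2521 0.2553 0.2563 0.2589]
0.182 3 x 0.5236 0.5258 z [0.2497 0.2522 0.2546 0.256  0.2574]
```

Emit:
send_rows --targets "0 0 -0.25 0.82;0 0 -0.25 0.82;0 0 -0.25 0.82;0 0 -0.25 0.82;0 0 -0.25 0.81" --grip 1

```text
time_s: 1.42
position: [0.1571, -0.553, 0.2692]
tcp_rot: [-3.134, 0.214, -0.0]
contact_force: [-0.7, 0.3, -0.8]
gripper_width: 0.0853
grasp_force: 0.0
```

Emit:
send_rows --targets "0.38 -0.77 0 0;0.38 -0.77 0 0;0.38 -0.77 0 0;0.38 -0.77 0 0;0.38 -0.77 0 0;0.38 -0.77 0 0;0.38 -0.77 0 0;0.38 -0.77 0 0"

```text
time_s: 2.08
position: [0.2724, -0.3808, 0.2689]
tcp_rot: [3.135, -0.208, 0.0]
contact_force: [0.7, -0.9, 0.2]
gripper_width: 0.0856
grasp_force: 0.0
```

Emit:
send_rows --targets "0.38 -0.77 0 0;0.38 -0.77 0 0;0.38 -0.77 0 0;0.38 -0.77 0 0;0.38 -0.77 0 0;0.38 -0.77 0 0;0.38 -0.77 0 0;0.38 -0.77 0 0"

```text
time_s: 2.75
position: [0.3873, -0.2096, 0.2689]
tcp_rot: [-3.135, 0.207, -0.0]
contact_force: [0.2, -0.1, 0.4]
gripper_width: 0.0856
grasp_force: 0.0
```

Emit:
send_rows --targets "0.38 -0.77 0 0;0.38 -0.77 0 0;0.38 -0.77 0 0;0.38 -0.77 0 0;0.38 -0.77 0 0;0.38 -0.77 0 0;0 0 0 0;0 0 0 0"

```text
time_s: 3.42
position: [0.4731, -0.0815, 0.2686]
tcp_rot: [-3.135, 0.204, 0.0]
contact_force: [-0.2, -0.3, 0.0]
gripper_width: 0.0853
grasp_force: 0.0
```

Emit:
send_rows --targets "0.21 -0.42 0 0;0.21 -0.42 0 0;0.21 -0.42 0 0;0.2 -0.42 0 0;0 0 0 0;0 0 0 0"

```text
time_s: 3.92
position: [0.5043, -0.035, 0.2686]
tcp_rot: [-3.135, 0.206, 0.0]
contact_force: [-1.1, -0.7, 0.2]
gripper_width: 0.0857
grasp_force: 0.0
```

Emit:
send_rows --targets "0 0 0.42 0;0 0 0.42 0;0 0 0.42 0;0 0 0.42 0;0 0 0.42 0;0 0 0.42 0;0 0 0.4 0;0 0 0 0"

```text
time_s: 4.58
position: [0.5032, -0.0361, 0.1796]
tcp_rot: [3.134, -0.209, -0.004]
contact_force: [0.3, 0.9, -1.0]
gripper_width: 0.0855
grasp_force: 0.0
```

Emit:
send_rows --targets "0 0 0 0;0 0 0 0" --grip 0.45 --newtons 20

```text
time_s: 4.75
position: [0.5042, -0.036, 0.1819]
tcp_rot: [3.135, -0.208, 0.001]
contact_force: [-0.8, -0.4, -0.1]
gripper_width: 0.064
grasp_force: 0.0
```

```bash
python3 - <<'E'
from h import *
im,W=cloud("wrist"); cv2.imwrite("pics/w1.png",im)
im,W=cloud("side"); cv2.imwrite("pics/s2.png",cv2.resize(im[180:330,250:450],(800,600)))
print(arm.get_obs()["contact_force"])
E
```

```text
[-0.31282847  0.00087532 -0.24825469]
```

View pics/w1.png

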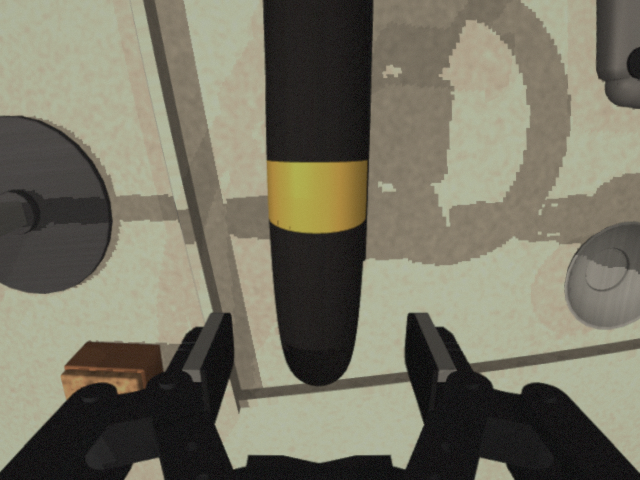

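The wrist view shows the rim centred between the pads: the midline is at u≈319 and the rim at u≈318, upright in the picture. Closing now.

Emit:
send_rows --targets "0 0 0 0;0 0 0 0;0 0 0 0;0 0 0 0;0 0 0 0;0 0 0 0;0 0 0 0;0 0 0 0" --grip 0 --newtons 30

```text
time_s: 5.52
position: [0.5042, -0.0357, 0.1816]
tcp_rot: [-3.135, 0.207, -0.001]
contact_force: [-1.6, 0.9, 5.8]
gripper_width: 0.0234
grasp_force: 30.4
```

Emit:
send_rows --targets "0 0 0 0;0 0 0 0;0 0 0 0;0 0 0 0;0 0 0 0" --newtons 120

```text
time_s: 5.93
position: [0.5042, -0.0357, 0.1819]
tcp_rot: [-3.135, 0.207, -0.001]
contact_force: [-3.3, 0.4, 13.1]
gripper_width: 0.0214
grasp_force: 117.1
```

Emit:
send_rows --targets "0 0 -0.1 0;0 0 -0.1 0;0 0 -0.2 0;0 0 -0.2 0;0 0 -0.2 0;0 0 -0.2 0;0 0 -0.2 0;0 0 -0.2 0"

```text
time_s: 6.6
position: [0.504, -0.0357, 0.2239]
tcp_rot: [-3.135, 0.208, -0.0]
contact_force: [0.1, -0.8, -3.7]
gripper_width: 0.0214
grasp_force: 117.7
```

Emit:
send_rows --targets "0 0 -0.22 0;0 0 -0.22 0;0 0 -0.22 0;0 0 -0.22 0;0 0 -0.22 0;0 0 -0.22 0;0 0 -0.22 0;0 0 -0.2 0"

```text
time_s: 7.27
position: [0.5041, -0.0357, 0.2761]
tcp_rot: [-3.135, 0.208, -0.0]
contact_force: [-0.1, -0.2, -4.9]
gripper_width: 0.0214
grasp_force: 117.7
```

```bash
cat > fit.py <<'E'
from h import *
from scipy.optimize import least_squares
def fit(y0,cams=("side","top")):
    o=arm.get_obs(); p=o["position"]
    print("tcp",p.round(4),"F",o["contact_force"].round(1),"t",o["time_s"])
    for c in cams:
        im,W=cloud(c); C=W.reshape(-1,3)
        cx,cz=p[0]+.06,p[2]-.044
        r=np.hypot(C[:,0]-cx,C[:,2]-cz)
        P=C[(r>.068)&(r<.108)&(abs(C[:,1]-y0)<.04)&(C[:,2]>cz+.01)&(C[:,0]>p[0]+.03)]
        def f(s):
            n=R.from_euler("ZX",s[3:]).apply([0,1,0]); d=P-s[:3]; h=d@n
            return np.hypot(h,np.linalg.norm(d-h[:,None]*n,axis=1)-.087)-.012
        s=least_squares(f,[cx,y0,cz,-.1,0],loss="soft_l1",f_scale=.002)
        q=s.x; ax=R.from_euler("ZX",q[3:])
        print(c,len(P),q.round(4),"med",np.median(abs(s.fun)).round(4),"top",(q[:3]+ax.apply([0,0,.087])).round(4))
E
python3 - <<'E'
from fit import *
fit(-.042)
im,_=arm.grab_frame("wrist")
m=cv2.inRange(cv2.cvtColor(im,cv2.COLOR_BGR2HSV),(20,120,90),(35,255,255)); print("yellow uv",np.argwhere(m).mean(0)[::-1])
E
```

```text
tcp [ 0.5041 -0.0357  0.2761] F [-0.1 -0.2 -4.9] t 7.2667
side 587 [ 0.5637 -0.0424  0.2295 -0.1379  0.0091] med 0.0008 top [ 0.5636 -0.0432  0.3165]
top 223 [ 5.637e-01 -4.280e-02  2.317e-01 -1.272e-01  3.000e-04] med 0.0004 top [ 0.5637 -0.0428  0.3187]
yellow uv [318.26557328 192.57854348]
```

Emit:
send_rows --targets "0 0 0 -0.3;0 0 0 -0.3;0 0 0 0;-0.07 -0.2 0 0;-0.08 -0.35 0 0;-0.08 -0.4 0 0;-0.08 -0.4 0 0;-0.08 -0.4 0 0"

```text
time_s: 8.08
position: [0.4958, 0.0192, 0.2754]
tcp_rot: [-3.139, 0.113, 0.0]
contact_force: [-0.5, -0.3, -4.6]
gripper_width: 0.0217
grasp_force: 117.8
```

Emit:
send_rows --targets "-0.09 -0.4 0 0;-0.09 -0.4 0 0;-0.09 -0.4 0 0;-0.09 -0.4 0 0;-0.09 -0.4 0 0;-0.09 -0.4 0 0;-0.09 -0.4 0 0;-0.09 -0.4 0 0"

```text
time_s: 8.75
position: [0.481, 0.1165, 0.2754]
tcp_rot: [-3.139, 0.112, 0.0]
contact_force: [0.3, -1.0, -5.0]
gripper_width: 0.0212
grasp_force: 117.8
```

Emit:
send_rows --targets "-0.09 -0.4 0 0;-0.09 -0.4 0 0;-0.09 -0.35 0 0;-0.08 -0.3 0 0;-0.04 -0.2 0 0;0 0 0 0;0 0 0 0"

```text
time_s: 9.33
position: [0.4735, 0.1649, 0.2754]
tcp_rot: [3.139, -0.113, -0.0]
contact_force: [0.5, -0.1, -4.8]
gripper_width: 0.0213
grasp_force: 117.8
```

```bash
python3 - <<'E'
from fit import *
print(arm.get_obs()["tcp_rot"])
fit(arm.get_obs()["position"][1]-.004)
im,_=arm.grab_frame("wrist"); cv2.imwrite("pics/w2.png",im)
im,_=arm.grab_frame("side"); cv2.imwrite("pics/s3.png",cv2.resize(im[200:380,220:460],(800,600)))
E
```

```text
[ 3.13932869e+00 -1.13293677e-01 -1.45384631e-05]
tcp [0.4735 0.1649 0.2754] F [ 0.5 -0.1 -4.8] t 9.3333
side 781 [ 0.5338  0.1638  0.2287 -0.0989  0.0163] med 0.0008 top [0.5337 0.1624 0.3157]
top 557 [ 5.332e-01  1.618e-01  2.301e-01 -6.790e-02 -3.000e-04] med 0.0005 top [0.5332 0.1618 0.3171]
```

View pics/w2.png

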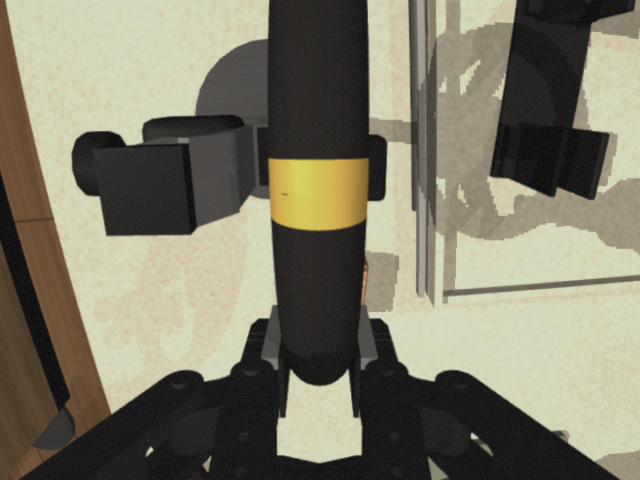

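View pics/s3.png

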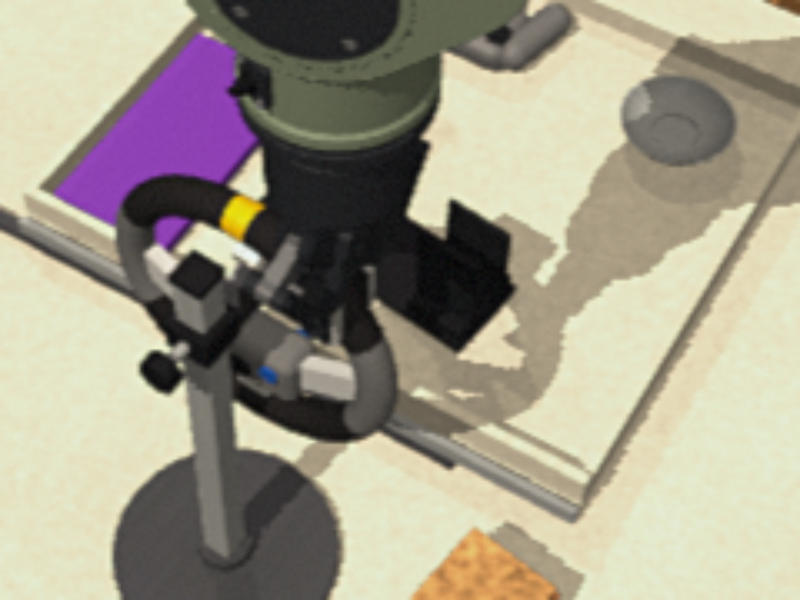

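The wrist view shows the rim at u≈270–368 in front of the hook, with the post top at (95–192, 145–235) and square to the tool. The side view shows the wheel upright at hook height, with the gripper clear. Next I'll measure rim against post in the wrist frame.

```bash
python3 - <<'E'
from fit import *
o=arm.get_obs();p=o["position"]
im,W=cloud("wrist")
Rt=R.from_euler("z",-.072)
def loc(a): return Rt.inv().apply(a-np.array([p[0],p[1],0]))
post=W[150:230,100:188].reshape(-1,3); post=post[(post[:,2]>.312)&(post[:,2]<.325)]
l=loc(post); print("post",len(l),l.min(0).round(4),l.max(0).round(4),np.median(l,0).round(4))
print(cv2.minAreaRect(l[:,:2].astype(np.float32)*1000))
rim=W[100:260,255:385].reshape(-1,3); rim=rim[rim[:,2]>.295]
l=loc(rim); print("rim y",np.percentile(l[:,1],[.5,50,99.5]).round(4),"z max",np.percentile(l[:,2],99).round(4))
L=loc(W.reshape(-1,3)).reshape(480,640,3)
for u,v in((380,150),(380,180),(260,150),(262,180),(215,180),(240,180),(250,160)): print((u,v),L[v,u].round(4))
fit(p[1]-.004,("wrist",))
E
```

```text
post 6915 [0.0512 0.0318 0.3125] [0.0715 0.0552 0.3202] [0.0618 0.0427 0.3178]
((61.32579040527344, 43.490081787109375), (23.33809471130371, 20.26123046875), 89.3984375)
rim y [-0.0113  0.0003  0.0118] z max 0.3285
(380, 150) [ 0.0676 -0.0183  0.2896]
(380, 180) [ 0.0588 -0.0184  0.2913]
(260, 150) [0.0638 0.0224 0.2552]
(262, 180) [0.0524 0.022  0.256 ]
(215, 180) [0.0607 0.0292 0.3008]
(240, 180) [0.0578 0.0251 0.285 ]
(250, 160) [0.0612 0.025  0.2639]
tcp [0.4736 0.1645 0.2755] F [ 1.1  0.1 -3.8] t 9.5833
wrist 36288 [ 0.5307  0.1154  0.2433 -0.0628 -0.5916] med 0.0012 top [0.5337 0.1638 0.3155]
```

Emit:
send_rows --targets "0.03 -0.13 0 0;0.02 -0.13 0 0;0 -0.12 0 0;0 0 0 0;0 0 0.15 0;0 0 0.15 0;0 0 0.15 0;0 0 0 0"

```text
time_s: 10.3
position: [0.4754, 0.1761, 0.2609]
tcp_rot: [3.139, -0.114, -0.002]
contact_force: [-0.4, -0.1, -5.2]
gripper_width: 0.0214
grasp_force: 117.8
```

```bash
python3 - <<'E'
from fit import *
o=arm.get_obs();p=o["position"];print(p,o["contact_force"],o["moment"])
im,W=cloud("wrist"); cv2.imwrite("pics/w3.png",im)
Rt=R.from_euler("z",-.072)
L=Rt.inv().apply(W.reshape(-1,3)-np.array([p[0],p[1],0])).reshape(480,640,3)
r=L[100:260,255:385].reshape(-1,3); r=r[r[:,2]>.285]; print(np.percentile(r[:,1],[.5,50,99.5]),np.percentile(r[:,2],99))
for v in (150,180):
  for u in range(215,275,6): print(v,u,L[v,u].round(4))
E
```

```text
[0.47543498 0.17606458 0.26087956] [-0.37010875 -0.08534419 -5.16766695] [ 0.01651062  0.24875646 -0.03935257]
[-0.01748288  0.00034469  0.01618706] 0.31377826657487035
150 215 [0.0714 0.0236 0.307 ]
150 221 [0.0717 0.0217 0.3095]
150 227 [0.0712 0.0212 0.3055]
150 233 [0.0711 0.0201 0.3041]
150 239 [0.0709 0.0189 0.303 ]
150 245 [0.0706 0.018  0.3   ]
150 251 [0.0705 0.0167 0.2991]
150 257 [0.0702 0.0155 0.297 ]
150 263 [0.0699 0.0143 0.2946]
150 269 [0.071  0.0117 0.3041]
180 215 [0.0664 0.0217 0.3166]
180 221 [0.0662 0.0207 0.3157]
180 227 [0.0647 0.0211 0.3077]
180 233 [0.0642 0.0203 0.3049]
180 239 [0.0639 0.0191 0.3037]
180 245 [0.0634 0.0182 0.3009]
180 251 [0.0631 0.017  0.2993]
180 257 [0.0628 0.0157 0.2978]
180 263 [0.0625 0.0144 0.2962]
180 269 [0.0619 0.0133 0.2928]
```

View pics/w3.png

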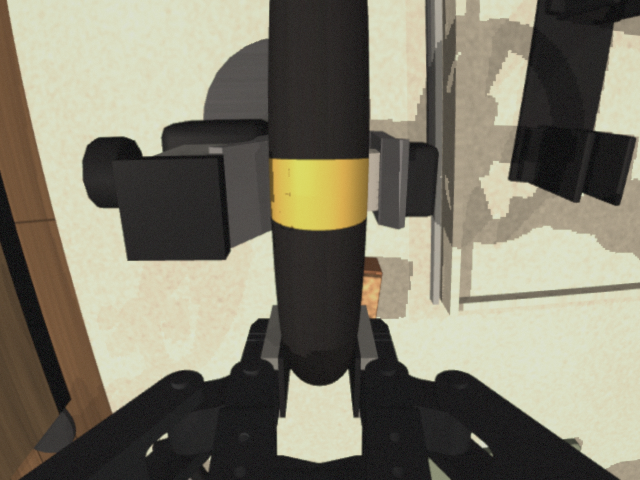

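The wrist view shows the rim (u 270–368) between the bent back plate on the left and the white roller and lip (u≈370–405) on the right. It is about 1 mm off the plate face. Descending slowly.

Emit:
send_rows --targets "0 0 0.05 0;0 0 0.05 0;0 0 0.05 0;0 0 0.05 0;0 0 0 0"

```text
time_s: 10.77
position: [0.4757, 0.1763, 0.2557]
tcp_rot: [-3.14, 0.113, 0.0]
contact_force: [-0.1, -0.1, -4.8]
gripper_width: 0.0211
grasp_force: 117.8
```

Emit:
send_rows --targets "0 0 0.04 0;0 0 0.04 0;0 0 0.04 0;0 0 0 0"

```text
time_s: 11.1
position: [0.4763, 0.1768, 0.2527]
tcp_rot: [-3.138, 0.112, -0.003]
contact_force: [-0.9, 4.0, 6.3]
gripper_width: 0.0211
grasp_force: 119.7
```

Emit:
send_rows --targets "0 0 0.03 0;0 0 0 0"

```text
time_s: 11.27
position: [0.4765, 0.1768, 0.2521]
tcp_rot: [-3.138, 0.113, -0.004]
contact_force: [-1.4, 2.1, 9.0]
gripper_width: 0.021
grasp_force: 120.3
```

Emit:
send_rows --targets "0 0 0.03 0;0 0 0 0"

```text
time_s: 11.43
position: [0.4766, 0.1768, 0.2513]
tcp_rot: [-3.138, 0.113, -0.004]
contact_force: [-0.2, 3.0, 9.3]
gripper_width: 0.0209
grasp_force: 120.3
```

Emit:
send_rows --targets "0 0 0.03 0;0 0 0 0"

```text
time_s: 11.6
position: [0.4766, 0.1768, 0.2504]
tcp_rot: [-3.138, 0.113, -0.004]
contact_force: [0.6, 3.3, 8.7]
gripper_width: 0.0213
grasp_force: 120.0
```

Emit:
send_rows --targets "0 0 0.03 0;0 0 0.03 0;0 0 0 0"

```text
time_s: 11.85
position: [0.4764, 0.1771, 0.2483]
tcp_rot: [-3.138, 0.112, -0.003]
contact_force: [2.3, 4.9, 3.8]
gripper_width: 0.0213
grasp_force: 119.2
```

Emit:
send_rows --targets "0 0 0.03 0;0 0 0.03 0;0 0 0 0"

```text
time_s: 12.1
position: [0.4765, 0.1772, 0.2466]
tcp_rot: [-3.138, 0.112, -0.004]
contact_force: [0.7, 5.2, 6.1]
gripper_width: 0.021
grasp_force: 119.7
```

Emit:
send_rows --targets "0 0 0.03 0;0 0 0.03 0;0 0 0 0"

```text
time_s: 12.35
position: [0.4764, 0.1771, 0.2447]
tcp_rot: [-3.138, 0.112, -0.003]
contact_force: [0.8, 5.8, 3.9]
gripper_width: 0.0208
grasp_force: 119.1
```

Emit:
send_rows --targets "0 0 0.03 0;0 0 0.03 0;0 0 0 0"

```text
time_s: 12.6
position: [0.4763, 0.1771, 0.2428]
tcp_rot: [-3.138, 0.112, -0.003]
contact_force: [0.4, 5.1, 2.9]
gripper_width: 0.0211
grasp_force: 119.3
```

Emit:
send_rows --targets "0 0 0.03 0;0 0 0.03 0;0 0 0.03 0;0 0 0 0"

```text
time_s: 12.93
position: [0.4761, 0.1771, 0.2399]
tcp_rot: [-3.138, 0.112, -0.002]
contact_force: [0.6, 6.2, -0.8]
gripper_width: 0.0215
grasp_force: 118.6
```

Emit:
send_rows --targets "0 0 0.03 0;0 0 0.03 0;0 0 0.03 0;0 0 0 0"

```text
time_s: 13.27
position: [0.4759, 0.1771, 0.237]
tcp_rot: [-3.138, 0.112, -0.001]
contact_force: [0.2, 6.8, -2.6]
gripper_width: 0.0212
grasp_force: 118.1
```

Emit:
send_rows --targets "0 0 0.03 0;0 0 0.03 0;0 0 0.03 0;0 0 0 0"

```text
time_s: 13.6
position: [0.4756, 0.177, 0.2341]
tcp_rot: [-3.139, 0.112, 0.0]
contact_force: [0.6, 6.3, -6.3]
gripper_width: 0.0212
grasp_force: 117.6
```

Emit:
send_rows --targets "0 0 0.03 0;0 0 0.02 0;0 0 0 0"

```text
time_s: 13.85
position: [0.4755, 0.177, 0.2325]
tcp_rot: [-3.139, 0.112, 0.001]
contact_force: [0.8, 6.3, -7.3]
gripper_width: 0.021
grasp_force: 117.8
```

Emit:
send_rows --targets "0 0 0.03 0;0 0 0.03 0;0 0 0.02 0;0 0 0 0"

```text
time_s: 14.18
position: [0.4757, 0.176, 0.2302]
tcp_rot: [3.139, -0.114, -0.001]
contact_force: [0.1, 0.2, -6.2]
gripper_width: 0.0209
grasp_force: 118.1
```

Emit:
send_rows --targets "0 0 0.02 0;0 0 0.02 0;0 0 0 0"

```text
time_s: 14.43
position: [0.4758, 0.1762, 0.2291]
tcp_rot: [3.139, -0.114, -0.0]
contact_force: [0.2, -0.2, -4.9]
gripper_width: 0.0211
grasp_force: 118.2
```

Emit:
send_rows --targets "0 0 0.015 0;0 0 0.015 0;0 0 0 0"

```text
time_s: 14.68
position: [0.4758, 0.1763, 0.2283]
tcp_rot: [-3.139, 0.114, 0.0]
contact_force: [0.0, 0.2, -4.1]
gripper_width: 0.0208
grasp_force: 118.2
```

The catch has snapped over: Fy is back to 0. Now I'll feel for the bottom.

Emit:
send_rows --targets "0 0 0.015 0;0 0 0.015 0;0 0 0 0"

```text
time_s: 14.93
position: [0.4759, 0.1763, 0.2275]
tcp_rot: [-3.139, 0.113, -0.0]
contact_force: [0.8, 0.1, -4.0]
gripper_width: 0.021
grasp_force: 118.8
```

Emit:
send_rows --targets "0 0 0.015 0;0 0 0 0"

```text
time_s: 15.1
position: [0.476, 0.1763, 0.2271]
tcp_rot: [-3.139, 0.113, -0.001]
contact_force: [0.7, 1.1, 1.1]
gripper_width: 0.0211
grasp_force: 119.3
```

Emit:
send_rows --targets "0 0 0.015 0;0 0 0 0"

```text
time_s: 15.27
position: [0.476, 0.1763, 0.2268]
tcp_rot: [-3.139, 0.113, -0.001]
contact_force: [-0.4, 0.0, 3.7]
gripper_width: 0.0211
grasp_force: 119.9
```

It is resting on the bottom with about 8 N load, so I'm releasing.

Emit:
send_rows --targets "0 0 0 0;0 0 0 0;0 0 0 0" --newtons 20

```text
time_s: 15.52
position: [0.476, 0.1764, 0.2267]
tcp_rot: [-3.139, 0.113, -0.001]
contact_force: [0.8, -0.7, 5.5]
gripper_width: 0.0211
grasp_force: 120.0
```

Emit:
send_rows --targets "0 0 0 0;0 0 0 0;0 0 0 0;0 0 0 0;0 0 0 0;0 0 0 0;0 0 0 0;0 0 0 0" --grip 0.8

```text
time_s: 16.18
position: [0.4758, 0.1763, 0.2265]
tcp_rot: [-3.139, 0.113, 0.0]
contact_force: [0.0, 0.2, 0.2]
gripper_width: 0.0683
grasp_force: 0.0
```

Emit:
send_rows --targets "0 0 -0.2 0;0 0 -0.3 0;0 0 -0.4 0;0 0 -0.5 0;0 0 -0.5 0;0 0 -0.5 0;0 0 -0.5 0;0 0 -0.5 0"

```text
time_s: 16.85
position: [0.4757, 0.1762, 0.3298]
tcp_rot: [-3.139, 0.113, -0.0]
contact_force: [-0.1, 0.9, -0.4]
gripper_width: 0.0683
grasp_force: 0.0
```

Emit:
send_rows --targets "-0.4 0.4 -0.5 0;-0.4 0.4 -0.3 0;-0.4 0.6 0 0;-0.4 0.6 0 0;-0.4 0.6 0 0;-0.4 0.6 0 0;0 0.6 0 0;0 0 0 0"

```text
time_s: 17.52
position: [0.3952, 0.0651, 0.3534]
tcp_rot: [3.139, -0.118, 0.002]
contact_force: [0.7, 0.2, -0.6]
gripper_width: 0.0681
grasp_force: 0.0
```

```bash
python3 - <<'E'
from fit import *
o=arm.get_obs();print(o["position"],o["contact_force"],o["time_s"])
im,W=cloud("side"); cv2.imwrite("pics/s4.png",cv2.resize(im[200:380,220:460],(800,600)))
C=[W.reshape(-1,3)]; im,W=cloud("top"); C.append(W.reshape(-1,3))
for P0 in C:
    m=(abs(P0[:,1]-.172)<.03)&(abs(P0[:,0]-.534)<.11)&(P0[:,2]>.2)&(P0[:,2]<.283)&(abs(P0[:,0]-.534)>.02)
    P=P0[m]
    def f(s):
        n=R.from_euler("ZX",s[3:]).apply([0,1,0]); d=P-s[:3]; h=d@n
        return np.hypot(h,np.linalg.norm(d-h[:,None]*n,axis=1)-.087)-.012
    s=least_squares(f,[.534,.173,.18,-.07,0],loss="soft_l1",f_scale=.002)
    print(len(P),s.x.round(4),np.median(abs(s.fun)).round(4))
E
```

```text
[0.39519514 0.06510882 0.35338434] [ 0.69980843  0.20767513 -0.56066956] 17.5167
980 [ 0.5359  0.1723  0.1815 -0.0719 -0.0044] 0.0007
841 [ 0.5352  0.1737  0.1828 -0.0713 -0.0021] 0.0007
```

View pics/s4.png

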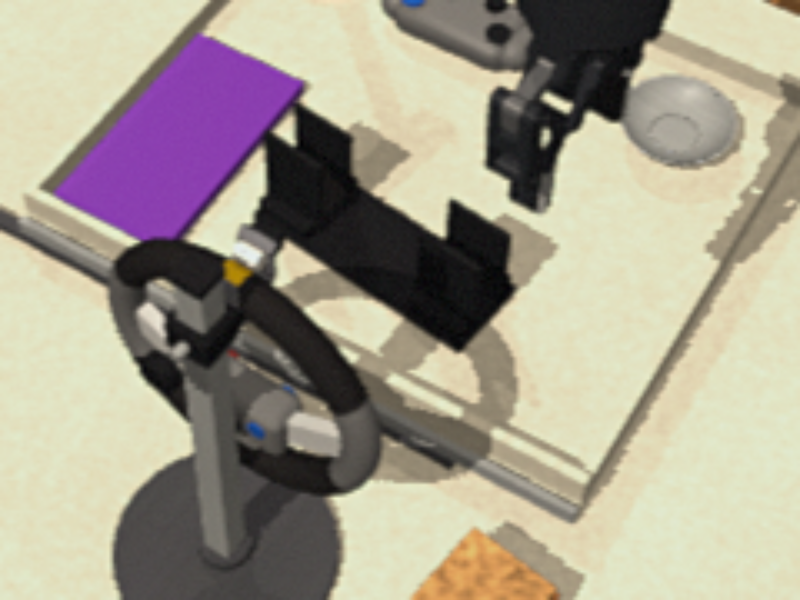

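The picture shows the wheel hanging seated in the hook, with the yellow mark at (237,270) behind the roller at (255,245). The gripper is clear and the other things are where they were.

```bash
python3 -c "
from plant import arm
print(arm.close_job())"
```

```text
the job is handed in; nothing more can be done
None
```

The wheel now hangs by the top of its rim in the J-hook: I pressed it past the catch, felt it rest on the bottom at about 10 N, let go, and handed the job in at about 17.6 s with the arm clear of everything.

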